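# Hold a sprung whip antenna at its length mark

## Robot

A 7-joint arm with a two-finger parallel gripper is mounted at the origin on the work surface. World frame = base frame: x ahead of the robot, y to its left, z up, the work surface at z = 0. Lengths are in m, angles in rad, forces in N, time in s.
With the tool pointing down it reaches from about 0.425 to 0.975 m from the base axis. Payload 16.7 kg.
Tool frame: the origin (TCP) lies at the very end of the fingers, on their centre line; the grasp point (between the pads) lies 19 mm behind it; z points along the fingers, x is the direction in which the jaws open and shut, and the axes are right-handed (so a half turn about z gives the same grasp; the last joint's range is limited). The gripper opens to 85 mm and grips with 20 to 120 N. Pads are 22 mm wide; open, the fingers measure 114 mm over their backs; the gripper's body (76 mm by 85 mm) begins 54 mm behind the grasp point. The pads swing forward as they close: fully open they stand 13 mm farther back than shut.
Start: joints at [-1.258, 0.426, 0.074, 1.606, -0.034, 1.111, -0.067], TCP at [0.301, 0.604, 0.231] pointing down, gripper open.
Joint ranges: [-2.85, 2.85], [-0.5, 2.14], [-1.23, 1.37], [0.21, 2.46], [-1.02, 4.16], [0.16, 2.05], [-2.73, 2.73]. Speed limits (rad/s): [1.89, 1.89, 2.39, 2.39, 3.01, 3.01, 3.01].

## Interface

Orientations are given as a 3x3 rotation matrix whose columns are the frame's x, y, z axes.
In Python, from cell import status, imaging, ctrl gives the robot as it stands.
- The arm moves only by the tool arm_command, never from a script. Its argument "plan" is a list of rows, each an object of numbers: "ax", "ay", "az": the turn, a rotation vector about the tool's x, y, z in degrees; "tx", "ty", "tz": the shift along the tool's x, y, z in m; "fingers": the opening in per cent of the stroke, from 0 (shut) to 100 (fully open). In form: [{"ax": .., "ay": .., "az": .., "tx": .., "ty": .., "tz": .., "fingers": ..}, ...]. A call has 1 to 12 rows; each row is the pose to reach, as a shift and turn from the pose commanded when the call began, along the tool's axes at that moment; what a row does not reach only later rows make up. A row lasts 1/12 s, in which the tool goes at most 41.7 mm and 7.16 degrees, less where a joint would pass 70% of its speed; a pose out of reach is approached as far as the arm can. A call with a gripper value outside its range is refused whole. The fingers move at their own pace and stop on an object; "newtons" is the grip in N (left out, the last holds). Time passes only in rows, so rows that repeat a pose let the fingers close. It gives the time, the measured TCP pose, the force and the opening at its end, in the units of the state.
- status.state(): the state, without advancing time (a new reading comes with each control period).
- imaging.snapshot(name): name is "side" or "top"; returns the picture (400x640x3 uint8, red, green, blue); there is no depth.
- imaging.camera_params(name): a dict with "fx", "fy", "cx", "cy" (pixels), "distortion" ([k1, k2, p1, p2, k3] as OpenCV has them; the pictures are not rectified), "position" and "orientation" of the camera in the world. Camera axes: x right, y up, looking along -z (the intrinsics and any distortion apply to the point x, -y, -z); pixel columns grow to the right and rows downward; lengths in m; the calibration is good to about 2 mm. A picture is of the moment at which its call begins. camera_params takes no time and is no camera call.
- ctrl.close_job(): hands the job in, once; it reports no verdict.
The state is a dict: "t": time; "joint_positions": joint angles; "qd": joint speeds; "effort": joint torques, N m; "tcp_pos": TCP position; "tcp_rot": TCP orientation; "wrist_force": force on the tool from outside, world axes, zero at the start; "torque": the same for the moment, N m; "opening": finger opening in m.
Only numpy, scipy, OpenCV 4.12 (cv2) and the standard library are available. Lean on these libraries where they do the work, as an engineer would, in place of code of your own. Each camera call takes 0.05 s, during which the arm holds its last target. There are 200 camera calls.

## Task

On the field radio table, turn the lock lever of the bench-mounted telescopic whip a quarter turn, from across the tube to its stop in line with it, so that the whip is free. Then pull the whip out by its grip against the spring until the disc at its end stands right over the length mark, and finish while still holding it there, steady, with the lever left open. Leave the other things on the table where they are.

Things in the scene. Friction and masses are not known exactly. Their poses are not given: they have to be found in the camera images.
- lock (a joint): Quarter-turn lock lever on top of the lock housing, turning about a vertical axis with light friction (0.12 N m), in rad. 0: lever across the tube, an inner key stops the whip after about 7 mm. 1.57: lever in line with the tube, pointing to the rear (away from the whip's grip), at its stop, whip free. Opens counter-clockwise seen from above; stays where left; starts at 0 to 0.2.
- lock_pivot (a point): Point on the lock lever's turning axis, 102 mm above the table, level with the top of the lever's flat bar (14 mm wide). Only the lever's upright post stands higher. Frame of the fixed mount: x is the way the whip pulls out, z up.
- lock_post (a point): Middle of the grippable upper part of the upright black post at the end of the lock lever, 124 mm above the table and 65 mm from the turning axis. The post is round, 16 mm in diameter and rises from the lever's bar, from 102 to 145 mm above the table.
- whip: Telescopic whip sliding out along x (the way it pulls out). Origin: middle of its round black grip, 22 mm diameter, 34 mm long along x, 70 mm above the table. Home, it is 113 mm ahead of the lock pivot, 18 mm clear of the collar. A spring pulls it home: 4.5 N at home, 50 N/m more (7 to 10 N at the mark). It can be pulled 140 mm, past the mark, and goes home if let go.
- whip_disc (a point): Centre of the thin black disc (34 mm diameter, 6 mm thick) at the outer end of the whip's grip, 20 mm ahead of the grip's middle. This is what is brought over the mark.
- mark (a point): Length mark: middle of the top edge of a thin upright steel fin (5 mm thick along the whip's axis, 60 mm across it) standing across the plate under the whip's path on a 16 mm clip, its top 36 mm above the table, 34 mm below the whip's axis. x is the way the whip pulls out. Fixed, 50 to 100 mm farther out than the disc at home.
- mount: Whip mount, fixed; place and yaw vary. Origin on the table below the lock pivot, x the way the whip pulls out. Aluminium plate 350 x 70 mm, 12 mm thick, from 80 mm behind to 270 mm ahead of the origin; at the origin a black lock housing 48 x 44 mm, 90 mm high; along x a steel tube of 20 mm diameter, 70 mm above the table, with a 26 mm collar that ends 78 mm ahead of the origin.

How it is judged:
On the way, in this order (a step that is already met when the one before it is completed fails the run):
1. the lock lever is turned to its open stop, with the whip still home (value of joint lock above 1.37 rad and x of whip in the frame of lock_pivot below 0.125 m), for 0.2 s.
2. the whip is pulled by the gripper until its disc stands over the mark (x of whip_disc in the frame of mark between -0.006 and 0.006 m and contact force between the fingers and whip above 4 N), for 0.2 s.
At the end, for the whole second after the job is handed in: The gripper holds the whip against its spring (more than 4 N on the fingers), still (under 10 mm/s), with the centre of its disc within 6 mm of the mark's fin along the whip's axis, and the lock lever stands within 0.2 rad of its open stop (all of step 2 and linear speed of whip below 0.01 m/s and value of joint lock above 1.37 rad); the arm keeps its last pose, push and grip.
It fails at once if a bystander is moved by more than 30 mm (distance of any of handheld, adapter, tape, driver, mouse, mug, fusebox from where it was at the start of the episode above 0.03 m).
It also fails if it takes over 45 s, if anything falls off the work surface, if the arm or the gripper's body presses on something with over 40 N, if the wrist force passes 120 N, or if a joint passes its speed limit or range.

## Working session

There is one attempt and no reset: what is moved stays moved. The work goes in short steps, Python scripts to look and compute and a tool call to move; the robot and the scene stay as the last step left them, time stands still between calls to the robot, and variables do not carry over. Pictures are saved under pics/ and viewed, about 8 in all and at most 12, crops included, and the job is handed in when it is done.

Besides the shell and the picture viewer there is one more tool, called after "Emit:" as name(argument=value, ...), one argument or row to a line, values as JSON. arm_command: Moves the arm, as the interface text tells. Its arguments: {"type":"object","properties":{"plan":{"type":"array"},"newtons":{"type":"number"}},"required":["plan"]}

```bash
mkdir -p pics; ls; python3 - <<'E'
from cell import status, imaging
import cv2
for n in("side","top"):
    cv2.imwrite(f"pics/{n}0.png",imaging.snapshot(n)[:,:,::-1]); print(imaging.camera_params(n))
print(status.state())
E
```

```text
pics
{'fx': 432.3549295560903, 'fy': 432.3549295560903, 'cx': 319.1349318252568, 'cy': 197.60697689192506, 'distortion': array([-0.11682078,  0.        ,  0.        ,  0.        ,  0.        ]), 'position': array([ 0.1831494 , -0.31987634,  0.51237422]), 'orientation': array([[ 0.68271209,  0.45939397, -0.56820893],
       [-0.73061342,  0.44025971, -0.52189599],
       [ 0.01040363,  0.77144577,  0.63621002]])}
{'fx': 383.491982176222, 'fy': 383.491982176222, 'cx': 321.84902619833923, 'cy': 206.7776801619241, 'distortion': array([-0.07478368,  0.        ,  0.        ,  0.        ,  0.        ]), 'position': array([0.45382154, 0.04560936, 0.72497303]), 'orientation': array([[ 0.01955685,  0.98383657, -0.17799757],
       [-0.99977602,  0.02068433,  0.00448057],
       [ 0.00808991,  0.17787007,  0.98402073]])}
{'t': 0.1, 'joint_positions': array([-1.2584584 ,  0.42666991,  0.07384177,  1.60655555, -0.03409327,
        1.11080459, -0.06711672]), 'qd': array([ 1.60849964e-03, -2.72365262e-03, -5.43580972e-04,  2.13939144e-04,
        1.16850790e-04, -6.43797024e-04,  2.76424571e-05]), 'effort': array([ 7.95054075e-03, -9.51528311e+01,  3.77113000e+00, -4.64410686e+01,
        1.97172799e-02,  6.34726166e-03, -5.67332131e-05]), 'tcp_pos': array([0.30062743, 0.60393575, 0.23067445]), 'tcp_rot': array([[ 4.45625760e-01,  8.95219236e-01, -4.48320524e-04],
       [ 8.95218577e-01, -4.45625977e-01, -1.08991514e-03],
       [-1.17549627e-03,  8.43493987e-05, -9.99999306e-01]]), 'wrist_force': array([ 0.41681208,  0.19727751, -0.36953078]), 'torque': array([ 0.01692822, -0.05330963, -0.03099364]), 'opening': 0.08539695854394992}
```

View pics/top0.png

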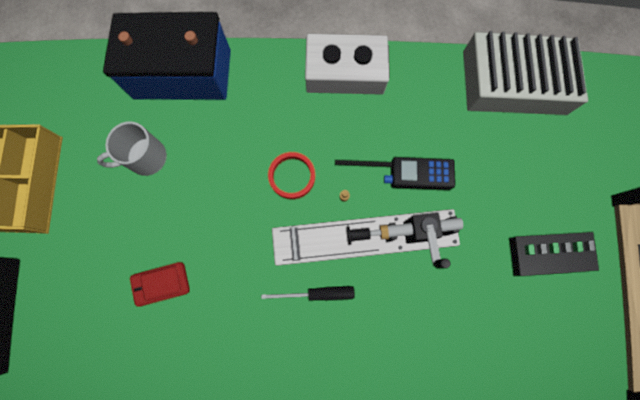

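View pics/side0.png

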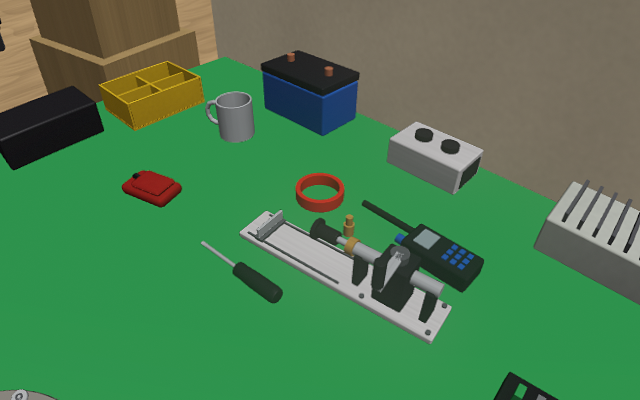

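The top view shows the whip at (358,235) pulling to image left, the fin near (295,243), the pivot near (428,225) and the post near (442,263). I'll zoom in on both views.

```bash
python3 - <<'E'
import cv2,numpy as np
a=cv2.imread('pics/top0.png')[200:280,265:470]; b=cv2.imread('pics/side0.png')[205:345,235:455]
a=cv2.resize(a,None,fx=3.5,fy=3.5,interpolation=cv2.INTER_CUBIC);b=cv2.resize(b,None,fx=2.2,fy=2.2,interpolation=cv2.INTER_CUBIC)
c=np.zeros((595,720,3),np.uint8);c[:a.shape[0],:a.shape[1]]=a;c[285:285+b.shape[0],:b.shape[1]]=b
cv2.imwrite('pics/z0.png',c)
E
```

```text
(no output)
```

View pics/z0.png

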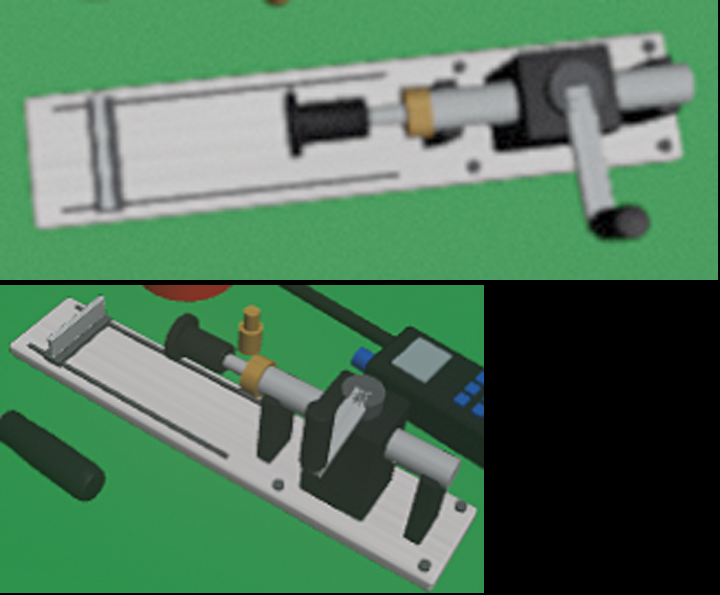

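Fin, disc, post top and pivot are all visible (zoom: fin top mid (103,152), disc (296,124), post top (632,221), pivot (577,88)). Next I cast rays for these points.

```bash
cat >geo.py <<'E'
import numpy as np,cv2
from cell import imaging,status
def ray(n,uv):
    p=imaging.camera_params(n);K=np.array([[p['fx'],0,p['cx']],[0,p['fy'],p['cy']],[0,0,1]])
    q=cv2.undistortPoints(np.array([[uv]],float),K,p['distortion'])[0,0]
    d=p['orientation']@np.array([q[0],-q[1],-1]);return p['position'],d/np.linalg.norm(d)
def plane(n,uv,z):
    o,d=ray(n,uv);return o+d*(z-o[2])/d[2]
def tri(a,b):
    o1,d1=ray('top',a);o2,d2=ray('side',b)
    s=np.linalg.lstsq(np.c_[d1,-d2],o2-o1,rcond=None)[0]
    p,q=o1+d1*s[0],o2+d2*s[1];return (p+q)/2,np.linalg.norm(p-q)
E
python3 - <<'E'
from geo import *
np.set_printoptions(precision=4,suppress=True)
T=lambda x,y:(265+(x+.5)/3.5-.5,200+(y+.5)/3.5-.5)
S=lambda x,y:(235+(x+.5)/2.2-.5,205+(y-285+.5)/2.2-.5)
c=[plane('top',T(*p),.012) for p in((25,100),(38,228),(682,158),(662,35))]
for p in c: print('corner',p)
cs=[plane('side',S(*p),.012) for p in((70,297),(11,347),(432,588),(477,510))]
for p in cs: print('cornerS',p)
for C in(c,cs):
    f=(C[0]+C[1])/2; r=(C[2]+C[3])/2; x=f-r; L=np.linalg.norm(x);x/=L; print('len',L,'x',x,'yaw',np.degrees(np.arctan2(x[1],x[0])),'O',(f+r)/2-x*.095)
print('disc',plane('top',T(296,124),.07),plane('side',S(183,338),.07),tri(T(296,124),S(183,338)))
print('fin',plane('top',T(103,152),.036),plane('side',S(77,322),.036),tri(T(103,152),S(77,322)))
print('piv',plane('top',T(577,88),.102),plane('side',S(362,392),.102),tri(T(577,88),S(362,392)))
print('post',plane('top',T(632,221),.145))
print('grip',plane('top',T(335,118),.07))
s=status.state();print(s['tcp_pos'])
E
```

```text
corner [0.5401 0.1352 0.012 ]
corner [0.4724 0.1256 0.012 ]
corner [ 0.5156 -0.2179  0.012 ]
corner [ 0.5825 -0.2096  0.012 ]
cornerS [0.5407 0.1336 0.012 ]
cornerS [0.4717 0.1228 0.012 ]
cornerS [ 0.5129 -0.2208  0.012 ]
cornerS [ 0.5818 -0.2115  0.012 ]
len 0.34685798450725275 x [-0.1234  0.9924  0.    ] yaw 97.09123042913761 O [ 0.5394 -0.136   0.012 ]
len 0.34683821510696383 x [-0.1186  0.9929  0.    ] yaw 96.81116220135645 O [ 0.5381 -0.1383  0.012 ]
disc [ 0.524  -0.0053  0.07  ] [ 0.524  -0.0052  0.07  ] (array([ 0.524 , -0.0053,  0.07  ]), np.float64(3.962880570585594e-05))
fin [0.5112 0.0911 0.036 ] [0.5085 0.0871 0.036 ] (array([0.5117, 0.0913, 0.0312]), np.float64(0.00025710465439486666))
piv [ 0.54   -0.1355  0.102 ] [ 0.5385 -0.1363  0.102 ] (array([ 0.5401, -0.1357,  0.1005]), np.float64(0.0005107195267832035))
post [ 0.4764 -0.1456  0.145 ]
grip [ 0.5273 -0.0244  0.07  ]
[0.3006 0.6039 0.2307]
```

```bash
cat >>geo.py <<'E'
from scipy.spatial.transform import Rotation as Ro
P=np.array([.5397,-.1364]);X=np.array([-.121,.9927]);Y=np.array([-.9927,-.121]);YAW=np.degrees(np.arctan2(X[1],X[0]))
def go(xyz,yaw):  # tool down, jaw axis yaw (deg)
    s=status.state();R=s['tcp_rot'];a=np.radians(yaw);c,q=np.cos(a),np.sin(a)
    G=np.array([[c,q,0],[q,-c,0],[0,0,-1]])
    t=R.T@(np.array(xyz)-s['tcp_pos']);r=Ro.from_matrix(R.T@G).as_rotvec(degrees=True)
    print('t',np.round(t,4),'a',np.round(r,1))
E
python3 - <<'E'
from geo import *
go([.4755,-.145,.20],YAW-180)
print('adapter',plane('top',(345,195),.03),'driver',plane('top',(330,293),.02),'tape',plane('top',(292,198),.0))
E
```

```text
t [-0.5925  0.4903  0.0314] a [1.000e-01 0.000e+00 1.466e+02]
adapter [ 6.02615240e-01 -2.34560347e-05  3.00000000e-02] driver [0.42377788 0.02462464 0.02      ] tape [0.60095214 0.10020823 0.        ]
```

Emit:
arm_command(
  plan=[
    {"tx":-0.59,"ty":0.49,"tz":0,"az":80,"fingers":42},
    {"tx":-0.59,"ty":0.49,"tz":0,"az":80,"fingers":42},
    {"tx":-0.59,"ty":0.49,"tz":0,"az":80,"fingers":42},
    {"tx":-0.59,"ty":0.49,"tz":0,"az":80,"fingers":42},
    {"tx":-0.59,"ty":0.49,"tz":0,"az":80,"fingers":42},
    {"tx":-0.59,"ty":0.49,"tz":0,"az":80,"fingers":42},
    {"tx":-0.59,"ty":0.49,"tz":0,"az":80,"fingers":42},
    {"tx":-0.59,"ty":0.49,"tz":0,"az":80,"fingers":42},
    {"tx":-0.59,"ty":0.49,"tz":0,"az":80,"fingers":42},
    {"tx":-0.59,"ty":0.49,"tz":0,"az":80,"fingers":42},
    {"tx":-0.59,"ty":0.49,"tz":0,"az":80,"fingers":42},
    {"tx":-0.59,"ty":0.49,"tz":0,"az":80,"fingers":42},
  ],
)

```text
$.plan[0]: bad value
```

```bash
python3 -c "
from geo import *
go([.4755,-.145,.20],YAW-180)"
```

```text
t [-0.5925  0.4903  0.0314] a [1.000e-01 0.000e+00 1.466e+02]
```

Emit:
arm_command(
  plan=[
    {"ax":0,"ay":0,"az":80,"tx":-0.59,"ty":0.49,"tz":0,"fingers":42},
    {"ax":0,"ay":0,"az":80,"tx":-0.59,"ty":0.49,"tz":0,"fingers":42},
    {"ax":0,"ay":0,"az":80,"tx":-0.59,"ty":0.49,"tz":0,"fingers":42},
    {"ax":0,"ay":0,"az":80,"tx":-0.59,"ty":0.49,"tz":0,"fingers":42},
    {"ax":0,"ay":0,"az":80,"tx":-0.59,"ty":0.49,"tz":0,"fingers":42},
    {"ax":0,"ay":0,"az":80,"tx":-0.59,"ty":0.49,"tz":0,"fingers":42},
    {"ax":0,"ay":0,"az":80,"tx":-0.59,"ty":0.49,"tz":0,"fingers":42},
    {"ax":0,"ay":0,"az":80,"tx":-0.59,"ty":0.49,"tz":0,"fingers":42},
    {"ax":0,"ay":0,"az":80,"tx":-0.59,"ty":0.49,"tz":0,"fingers":42},
    {"ax":0,"ay":0,"az":80,"tx":-0.59,"ty":0.49,"tz":0,"fingers":42},
    {"ax":0,"ay":0,"az":80,"tx":-0.59,"ty":0.49,"tz":0,"fingers":42},
    {"ax":0,"ay":0,"az":80,"tx":-0.59,"ty":0.49,"tz":0,"fingers":42},
  ],
)

```text
t: 1.1
tcp_pos: [0.4151, 0.1156, 0.2313]
tcp_rot: [[0.957, -0.291, -0.0], [-0.291, -0.957, 0.001], [-0.0, -0.0, -1.0]]
wrist_force: [1.8, 1.3, -0.0]
opening: 0.0357
```

```bash
python3 -c "
from geo import *
go([.4755,-.145,.20],YAW-180)"
```

```text
t [0.1337 0.2317 0.0312] a [-0.   0.  66.1]
```

Emit:
arm_command(
  plan=[
    {"ax":0,"ay":0,"az":66,"tx":0.134,"ty":0.232,"tz":0,"fingers":42},
    {"ax":0,"ay":0,"az":66,"tx":0.134,"ty":0.232,"tz":0,"fingers":42},
    {"ax":0,"ay":0,"az":66,"tx":0.134,"ty":0.232,"tz":0,"fingers":42},
    {"ax":0,"ay":0,"az":66,"tx":0.134,"ty":0.232,"tz":0,"fingers":42},
    {"ax":0,"ay":0,"az":66,"tx":0.134,"ty":0.232,"tz":0,"fingers":42},
    {"ax":0,"ay":0,"az":66,"tx":0.134,"ty":0.232,"tz":0,"fingers":42},
    {"ax":0,"ay":0,"az":66,"tx":0.134,"ty":0.232,"tz":0,"fingers":42},
    {"ax":0,"ay":0,"az":66,"tx":0.134,"ty":0.232,"tz":0,"fingers":42},
    {"ax":0,"ay":0,"az":66,"tx":0.134,"ty":0.232,"tz":0,"fingers":42},
    {"ax":0,"ay":0,"az":66,"tx":0.134,"ty":0.232,"tz":0,"fingers":42},
    {"ax":0,"ay":0,"az":66,"tx":0.134,"ty":0.232,"tz":0,"fingers":42},
    {"ax":0,"ay":0,"az":66,"tx":0.134,"ty":0.232,"tz":0,"fingers":42},
  ],
)

```text
t: 2.1
tcp_pos: [0.478, -0.1428, 0.2312]
tcp_rot: [[0.133, -0.991, -0.0], [-0.991, -0.133, -0.0], [0.0, 0.0, -1.0]]
wrist_force: [0.6, 0.3, 0.1]
opening: 0.0361
```

```bash
python3 -c "
from geo import *
go([.4755,-.145,.114],YAW-180)
for n in('top','side'): cv2.imwrite(f'pics/{n}1.png',imaging.snapshot(n)[:,:,::-1])
a=np.hstack([cv2.imread('pics/top1.png')[170:330,330:530],cv2.imread('pics/side1.png')[170:330,290:490]])
cv2.imwrite('pics/z1.png',cv2.resize(a,None,fx=2,fy=2))"
```

```text
t [0.0019 0.0027 0.1172] a [ 0.  -0.   0.7]
```

View pics/z1.png

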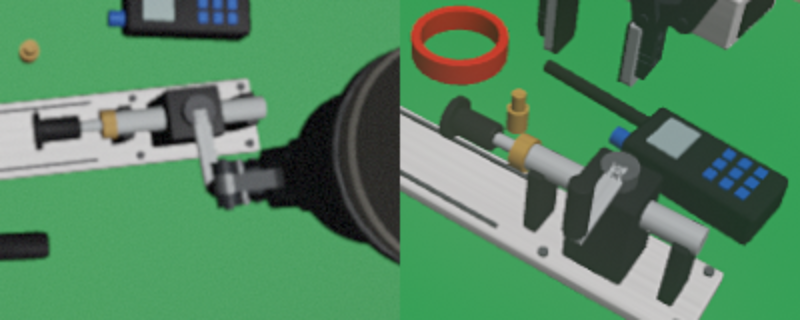

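The gripper is above the post: top view shows a finger at about (445,260), next to the lever end. I'm descending with the jaws straddling the post.

Emit:
arm_command(
  plan=[
    {"ax":0,"ay":0,"az":0.7,"tx":0.002,"ty":0.003,"tz":0.03,"fingers":42},
    {"ax":0,"ay":0,"az":0.7,"tx":0.002,"ty":0.003,"tz":0.06,"fingers":42},
    {"ax":0,"ay":0,"az":0.7,"tx":0.002,"ty":0.003,"tz":0.08,"fingers":42},
    {"ax":0,"ay":0,"az":0.7,"tx":0.002,"ty":0.003,"tz":0.095,"fingers":42},
    {"ax":0,"ay":0,"az":0.7,"tx":0.002,"ty":0.003,"tz":0.11,"fingers":42},
    {"ax":0,"ay":0,"az":0.7,"tx":0.002,"ty":0.003,"tz":0.117,"fingers":42},
    {"ax":0,"ay":0,"az":0.7,"tx":0.002,"ty":0.003,"tz":0.117,"fingers":42},
  ],
)

```text
t: 2.78
tcp_pos: [0.4746, -0.1452, 0.1132]
tcp_rot: [[0.12, -0.993, -0.002], [-0.993, -0.12, -0.0], [-0.0, 0.002, -1.0]]
wrist_force: [-0.5, 0.5, 0.7]
opening: 0.0358
```

```bash
python3 -c "
from geo import *
for th in (.2,.4,.6,.8,1,1.2,1.4,1.57,1.65):
    u=-np.sin(th)*X+np.cos(th)*Y
    p=P+.065*u; print(th,end=' ');go([*p,.114],YAW-180+np.degrees(th))
for n in('top','side'): cv2.imwrite(f'pics/{n}2.png',imaging.snapshot(n)[:,:,::-1])
a=np.hstack([cv2.imread('pics/top2.png')[170:330,330:530],cv2.imread('pics/side2.png')[170:330,290:490]])
cv2.imwrite('pics/z2.png',cv2.resize(a,None,fx=2,fy=2))"
```

```text
0.2 t [ 0.012  -0.002  -0.0008] a [  0.1   0.  -11.5]
0.4 t [ 0.0244 -0.0058 -0.0008] a [  0.1   0.  -23. ]
0.6 t [ 0.0358 -0.012  -0.0008] a [  0.1   0.  -34.5]
0.8 t [ 0.0457 -0.0204 -0.0008] a [  0.1   0.1 -45.9]
1 t [ 0.0538 -0.0306 -0.0008] a [  0.1   0.1 -57.4]
1.2 t [ 0.0596 -0.0422 -0.0009] a [  0.1   0.1 -68.8]
1.4 t [ 0.0631 -0.0547 -0.0009] a [  0.1   0.1 -80.3]
1.57 t [ 0.064  -0.0657 -0.0009] a [  0.1   0.1 -90. ]
1.65 t [ 0.0638 -0.0709 -0.0009] a [  0.1   0.1 -94.6]
```

View pics/z2.png

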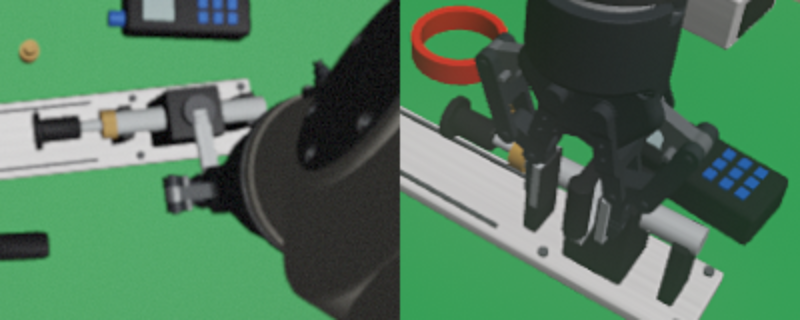

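The post sits between the fingers in the side view. I'll narrow the jaws to cage it and swing the lever.

Emit:
arm_command(
  plan=[
    {"ax":0,"ay":0,"az":0,"tx":0,"ty":0,"tz":0,"fingers":27},
    {"ax":0,"ay":0,"az":-6,"tx":0.006,"ty":-0.001,"tz":0,"fingers":27},
    {"ax":0,"ay":0,"az":-11.5,"tx":0.012,"ty":-0.002,"tz":0,"fingers":27},
    {"ax":0,"ay":0,"az":-17,"tx":0.018,"ty":-0.0037,"tz":0,"fingers":27},
    {"ax":0,"ay":0,"az":-23,"tx":0.0244,"ty":-0.0058,"tz":0,"fingers":27},
    {"ax":0,"ay":0,"az":-29,"tx":0.03,"ty":-0.0087,"tz":0,"fingers":27},
    {"ax":0,"ay":0,"az":-34.5,"tx":0.0358,"ty":-0.012,"tz":0,"fingers":27},
    {"ax":0,"ay":0,"az":-40,"tx":0.041,"ty":-0.016,"tz":0,"fingers":27},
    {"ax":0,"ay":0,"az":-46,"tx":0.0457,"ty":-0.0204,"tz":0,"fingers":27},
    {"ax":0,"ay":0,"az":-46,"tx":0.0457,"ty":-0.0204,"tz":0,"fingers":27},
  ],
  newtons=20,
)

```text
t: 3.72
tcp_pos: [0.5021, -0.1888, 0.1153]
tcp_rot: [[0.8, -0.6, 0.002], [-0.6, -0.8, -0.0], [0.002, -0.001, -1.0]]
wrist_force: [-1.1, -0.4, -0.6]
opening: 0.0235
```

```bash
python3 -c "
from geo import *
for th in (.9,1,1.1,1.2,1.3,1.4,1.5,1.57,1.6,1.65):
    u=-np.sin(th)*X+np.cos(th)*Y
    p=P+.065*u; print(th,end=' ');go([*p,.114],YAW-180+np.degrees(th))"
```

```text
0.9 t [0.0047 0.0002 0.0013] a [-0.  -0.1 -5.4]
1 t [ 0.0111 -0.0007  0.0014] a [ -0.   -0.1 -11.1]
1.1 t [ 0.0174 -0.0023  0.0014] a [ -0.   -0.1 -16.8]
1.2 t [ 0.0235 -0.0045  0.0014] a [ -0.   -0.1 -22.6]
1.3 t [ 0.0294 -0.0073  0.0014] a [ -0.   -0.1 -28.3]
1.4 t [ 0.035  -0.0106  0.0014] a [ -0.   -0.1 -34. ]
1.5 t [ 0.0402 -0.0145  0.0014] a [ -0.   -0.1 -39.7]
1.57 t [ 0.0436 -0.0175  0.0014] a [ -0.   -0.1 -43.8]
1.6 t [ 0.045  -0.0189  0.0014] a [ -0.   -0.1 -45.5]
1.65 t [ 0.0472 -0.0213  0.0014] a [ -0.   -0.1 -48.3]
```

Emit:
arm_command(
  plan=[
    {"ax":0,"ay":0,"az":-5.5,"tx":0.005,"ty":0,"tz":0,"fingers":27},
    {"ax":0,"ay":0,"az":-11,"tx":0.011,"ty":-0.001,"tz":0,"fingers":27},
    {"ax":0,"ay":0,"az":-17,"tx":0.017,"ty":-0.002,"tz":0,"fingers":27},
    {"ax":0,"ay":0,"az":-22.5,"tx":0.0235,"ty":-0.0045,"tz":0,"fingers":27},
    {"ax":0,"ay":0,"az":-28,"tx":0.0295,"ty":-0.007,"tz":0,"fingers":27},
    {"ax":0,"ay":0,"az":-34,"tx":0.035,"ty":-0.0105,"tz":0,"fingers":27},
    {"ax":0,"ay":0,"az":-40,"tx":0.04,"ty":-0.0145,"tz":0,"fingers":27},
    {"ax":0,"ay":0,"az":-44,"tx":0.0435,"ty":-0.0175,"tz":0,"fingers":27},
    {"ax":0,"ay":0,"az":-46,"tx":0.046,"ty":-0.02,"tz":0,"fingers":27},
    {"ax":0,"ay":0,"az":-46,"tx":0.046,"ty":-0.02,"tz":0,"fingers":27},
    {"ax":0,"ay":0,"az":-46,"tx":0.046,"ty":-0.02,"tz":0,"fingers":27},
  ],
)

```text
t: 4.63
tcp_pos: [0.5499, -0.2, 0.1148]
tcp_rot: [[0.989, 0.15, 0.001], [0.15, -0.989, -0.0], [0.001, 0.0, -1.0]]
wrist_force: [-0.1, -0.5, -0.1]
opening: 0.0228
```

```bash
python3 -c "
from geo import *
p=status.state()['tcp_pos'][:2]-P; print('theta tool',np.arctan2(-p@X,p@Y),'r',np.hypot(*p),status.state()['wrist_force'])
for n in('top','side'): cv2.imwrite(f'pics/{n}3.png',imaging.snapshot(n)[:,:,::-1])
a=np.hstack([cv2.imread('pics/top3.png')[170:330,330:530],cv2.imread('pics/side3.png')[170:330,290:490]])
cv2.imwrite('pics/z3.png',cv2.resize(a,None,fx=2,fy=2))"
```

```text
theta tool 1.6079330480243024 r 0.06441446330605333 [-0.11758831 -0.46081708 -0.07854567]
```

View pics/z3.png

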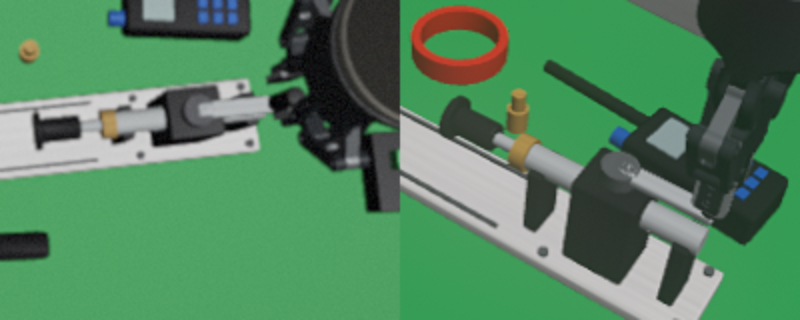

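The lever lies over the tube in both views. I'll nudge it 4 mm more to confirm the stop, then back to centre, and lift.

Emit:
arm_command(
  plan=[
    {"ax":0,"ay":0,"az":0,"tx":0.004,"ty":0,"tz":0,"fingers":27},
    {"ax":0,"ay":0,"az":0,"tx":0.004,"ty":0,"tz":0,"fingers":27},
    {"ax":0,"ay":0,"az":0,"tx":0.004,"ty":0,"tz":0,"fingers":27},
  ],
)

```text
t: 4.98
tcp_pos: [0.5521, -0.1999, 0.1141]
tcp_rot: [[0.988, 0.152, -0.003], [0.152, -0.988, 0.0], [-0.003, -0.0, -1.0]]
wrist_force: [-10.7, -2.4, 7.1]
opening: 0.0233
```

Emit:
arm_command(
  plan=[
    {"ax":0,"ay":0,"az":0,"tx":-0.006,"ty":0,"tz":0,"fingers":42},
    {"ax":0,"ay":0,"az":0,"tx":-0.006,"ty":0,"tz":0,"fingers":42},
    {"ax":0,"ay":0,"az":0,"tx":-0.006,"ty":0,"tz":0,"fingers":42},
    {"ax":0,"ay":0,"az":0,"tx":-0.006,"ty":0,"tz":-0.03,"fingers":42},
    {"ax":0,"ay":0,"az":0,"tx":-0.006,"ty":0,"tz":-0.06,"fingers":50},
    {"ax":0,"ay":0,"az":0,"tx":-0.006,"ty":0,"tz":-0.07,"fingers":60},
  ],
)

```text
t: 5.48
tcp_pos: [0.5495, -0.2009, 0.188]
tcp_rot: [[0.988, 0.153, 0.004], [0.153, -0.988, -0.001], [0.004, 0.001, -1.0]]
wrist_force: [1.1, -1.4, 0.6]
opening: 0.0511
```

```bash
python3 -c "
from geo import *
g=P+.113*X; print(g);go([*g,.18],YAW-90);go([*g,.05],YAW-90)"
```

```text
[ 0.526027  -0.0242249]
t [ 0.0038 -0.1782  0.0078] a [ 0.1 -0.2  1.9]
t [ 0.0033 -0.1784  0.1378] a [ 0.1 -0.2  1.9]
```

The stop answered with 11 N, so the lever is fully open. Next I go over the whip grip and descend.

Emit:
arm_command(
  plan=[
    {"ax":0,"ay":0,"az":1.9,"tx":0.004,"ty":-0.04,"tz":0,"fingers":62},
    {"ax":0,"ay":0,"az":1.9,"tx":0.004,"ty":-0.08,"tz":0,"fingers":62},
    {"ax":0,"ay":0,"az":1.9,"tx":0.004,"ty":-0.12,"tz":0,"fingers":62},
    {"ax":0,"ay":0,"az":1.9,"tx":0.004,"ty":-0.155,"tz":0,"fingers":62},
    {"ax":0,"ay":0,"az":1.9,"tx":0.004,"ty":-0.178,"tz":0,"fingers":62},
    {"ax":0,"ay":0,"az":1.9,"tx":0.004,"ty":-0.178,"tz":0,"fingers":62},
    {"ax":0,"ay":0,"az":1.9,"tx":0.004,"ty":-0.178,"tz":0,"fingers":62},
  ],
)

```text
t: 6.07
tcp_pos: [0.5246, -0.0223, 0.1845]
tcp_rot: [[0.992, 0.123, 0.001], [0.123, -0.992, 0.0], [0.001, -0.0, -1.0]]
wrist_force: [1.1, -0.7, 0.1]
opening: 0.0531
```

```bash
python3 -c "
from geo import *
g=P+.113*X; go([*g,.05],YAW-90)"
```

```text
t [0.001  0.0022 0.1345] a [-0.  -0.   0.1]
```

Emit:
arm_command(
  plan=[
    {"ax":0,"ay":0,"az":0,"tx":0.001,"ty":0.002,"tz":0.04,"fingers":62},
    {"ax":0,"ay":0,"az":0,"tx":0.001,"ty":0.002,"tz":0.07,"fingers":62},
    {"ax":0,"ay":0,"az":0,"tx":0.001,"ty":0.002,"tz":0.095,"fingers":62},
    {"ax":0,"ay":0,"az":0,"tx":0.001,"ty":0.002,"tz":0.115,"fingers":62},
    {"ax":0,"ay":0,"az":0,"tx":0.001,"ty":0.002,"tz":0.13,"fingers":62},
    {"ax":0,"ay":0,"az":0,"tx":0.001,"ty":0.002,"tz":0.134,"fingers":62},
    {"ax":0,"ay":0,"az":0,"tx":0.001,"ty":0.002,"tz":0.134,"fingers":62},
  ],
)

```text
t: 6.65
tcp_pos: [0.5253, -0.0268, 0.0495]
tcp_rot: [[0.993, 0.119, -0.002], [0.119, -0.993, -0.001], [-0.002, 0.001, -1.0]]
wrist_force: [-0.0, 0.4, 0.5]
opening: 0.0531
```

```bash
python3 -c "
from geo import *
g=P+.113*X; go([*g,.05],YAW-90)
for n in('top','side'): cv2.imwrite(f'pics/{n}4.png',imaging.snapshot(n)[:,:,::-1])
a=np.hstack([cv2.imread('pics/top4.png')[170:330,270:470],cv2.imread('pics/side4.png')[170:330,240:440]])
cv2.imwrite('pics/z4.png',cv2.resize(a,None,fx=2,fy=2))"
```

```text
t [ 0.0011 -0.0025 -0.0005] a [ 0.   0.1 -0.1]
```

View pics/z4.png

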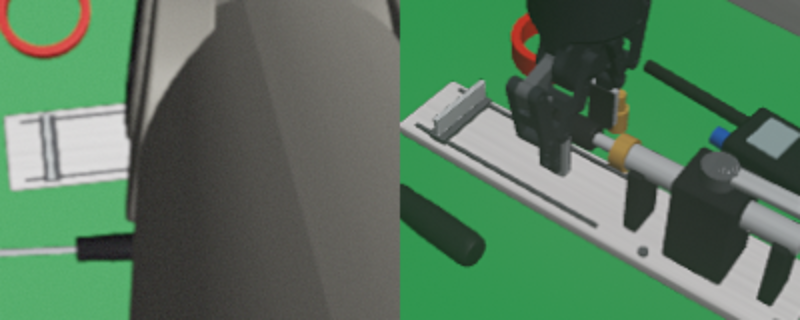

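In the side view the fingers straddle the grip and the lever lies in line with the tube. Closing.

Emit:
arm_command(
  plan=[
    {"ax":0,"ay":0,"az":0,"tx":0,"ty":-0.002,"tz":0,"fingers":20},
    {"ax":0,"ay":0,"az":0,"tx":0,"ty":-0.002,"tz":0,"fingers":10},
    {"ax":0,"ay":0,"az":0,"tx":0,"ty":-0.002,"tz":0,"fingers":10},
    {"ax":0,"ay":0,"az":0,"tx":0,"ty":-0.002,"tz":0,"fingers":10},
    {"ax":0,"ay":0,"az":0,"tx":0,"ty":-0.002,"tz":0,"fingers":10},
  ],
  newtons=60,
)

```text
t: 7.17
tcp_pos: [0.5258, -0.0235, 0.0513]
tcp_rot: [[0.993, 0.121, 0.001], [0.121, -0.993, 0.0], [0.001, -0.0, -1.0]]
wrist_force: [-3.7, 1.3, 11.7]
opening: 0.0205
```

```bash
python3 -c "
from geo import *
s=status.state();g=s['tcp_pos'][:2];print('x of tcp on axis',(g-P)@X,'lat',(g-P)@Y)
go([*(g+.08*X),s['tcp_pos'][2]],YAW-90)"
```

```text
x of tcp on axis 0.11372538422569818 lat 0.00010912923689329767
t [ 0.   -0.08  0.  ] a [-0.  -0.1  0. ]
```

Emit:
arm_command(
  plan=[
    {"ax":0,"ay":0,"az":0,"tx":0,"ty":-0.01,"tz":0,"fingers":10},
    {"ax":0,"ay":0,"az":0,"tx":0,"ty":-0.02,"tz":0,"fingers":10},
    {"ax":0,"ay":0,"az":0,"tx":0,"ty":-0.032,"tz":0,"fingers":10},
    {"ax":0,"ay":0,"az":0,"tx":0,"ty":-0.044,"tz":0,"fingers":10},
    {"ax":0,"ay":0,"az":0,"tx":0,"ty":-0.056,"tz":0,"fingers":10},
    {"ax":0,"ay":0,"az":0,"tx":0,"ty":-0.068,"tz":0,"fingers":10},
    {"ax":0,"ay":0,"az":0,"tx":0,"ty":-0.08,"tz":0,"fingers":10},
    {"ax":0,"ay":0,"az":0,"tx":0,"ty":-0.088,"tz":0,"fingers":10},
    {"ax":0,"ay":0,"az":0,"tx":0,"ty":-0.088,"tz":0,"fingers":10},
    {"ax":0,"ay":0,"az":0,"tx":0,"ty":-0.088,"tz":0,"fingers":10},
  ],
)

```text
t: 8.0
tcp_pos: [0.515, 0.063, 0.0513]
tcp_rot: [[0.993, 0.121, 0.001], [0.121, -0.993, -0.001], [0.001, 0.001, -1.0]]
wrist_force: [-3.4, -8.7, 13.8]
opening: 0.02
```

```bash
python3 -c "
from geo import *
s=status.state();g=s['tcp_pos'][:2];print('x of tcp on axis',(g-P)@X,'lat',(g-P)@Y)
for n in('top','side'): cv2.imwrite(f'pics/{n}5.png',imaging.snapshot(n)[:,:,::-1])
a=cv2.resize(cv2.imread('pics/top5.png')[190:290,230:330],None,fx=4,fy=4,interpolation=2)
b=cv2.resize(cv2.imread('pics/side5.png')[190:290,225:325],None,fx=4,fy=4,interpolation=2)
cv2.imwrite('pics/z5.png',np.hstack([a,b]))"
```

```text
x of tcp on axis 0.20090821684524107 lat 0.00044024161708601853
```

View pics/z5.png

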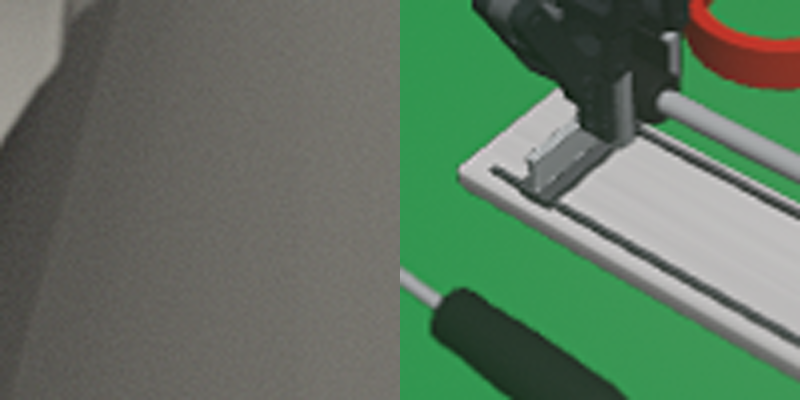

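The wrist force along the axis (8.7 N) matches the spring at 87 mm of travel, so the grip has not slipped. The disc is hidden, so I'll refine the fin position on the unobstructed first pictures.

```bash
python3 -c "
import cv2,numpy as np
a=cv2.resize(cv2.imread('pics/top0.png')[222:264,270:320],(500,420),interpolation=0)
b=cv2.resize(cv2.imread('pics/side0.png')[205:247,240:290],(500,420),interpolation=0)
c=cv2.resize(np.hstack([a,b]),(800,336),interpolation=3)
cv2.imwrite('pics/z6.png',c)"
```

```text
(no output)
```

View pics/z6.png

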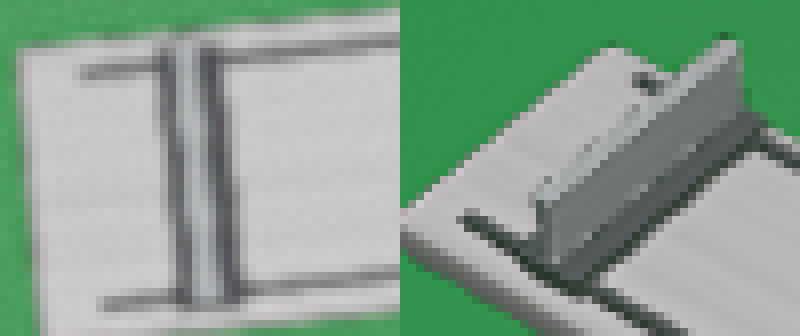

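```bash
python3 -c "
from geo import *
t=(293.9,242.75);s=(269.,219.25)
for p in (plane('top',t,.036),plane('side',s,.036),tri(t,s)[0],plane('side',(240+140/8-.5,205+195/8-.5),.036),plane('side',(240+332/8-.5,205+42/8-.5),.036)): print(p,'along',(p[:2]-P)@X,'lat',(p[:2]-P)@Y)
for u,n in ((270+190/8-.5,222+40/8-.5),(270+208/8-.5,222+304/8-.5)):
  p=plane('top',(u,n),.036);print((p[:2]-P)@X,(p[:2]-P)@Y)
g=cv2.imread('pics/top0.png').astype(int)[240:247,286:303].sum(2)//3;print(g)
s=status.state();print('tcp',(s['tcp_pos'][:2]-P)@X,s['wrist_force'])"
```

```text
[0.51174819 0.09137857 0.036     ] along 0.22949795310334736 lat 0.00018655856424105584
[0.5113828  0.09208962 0.036     ] along 0.23024802412981238 lat 0.00046323772067848284
[0.51143036 0.09157165 0.03635717] along 0.2297280876030011 lat 0.0004787025348139044
[0.48289253 0.08892704 0.036     ] along 0.23055585918231072 lat 0.029128208329283665
[0.54108315 0.0951872  0.036     ] along 0.22972925437908312 lat -0.029395104475888716
0.22803817633483697 -0.02921943530323265
0.22934643250005854 0.03025496741195965
[[199 199 200 196 161 105 117 159 176 146  95  88 128 182 200 200 200]
 [200 200 201 198 165 101 103 155 177 146  97  83 120 181 201 200 200]
 [201 199 201 200 166 108 101 157 175 148 103  82 120 179 200 200 200]
 [199 197 200 199 167 113 104 160 180 155 109  86 116 175 199 198 197]
 [200 199 200 198 172 115 103 160 178 159 114  91 107 160 190 196 198]
 [197 196 196 195 170 115 105 158 180 163 126  90 100 146 185 197 197]
 [194 195 197 194 167 115 103 156 180 169 132  89  95 136 183 199 201]]
tcp 0.2004415070786774 [-4.07455176 -9.32035852 13.6513539 ]
```

Fin is at 229.7 mm along the axis in both views (within about 1 mm); disc home 132–133 mm, so travel needed is about 97 mm: 10 mm more.

Emit:
arm_command(
  plan=[
    {"ax":0,"ay":0,"az":0,"tx":0,"ty":-0.003,"tz":0,"fingers":10},
    {"ax":0,"ay":0,"az":0,"tx":0,"ty":-0.006,"tz":0,"fingers":10},
    {"ax":0,"ay":0,"az":0,"tx":0,"ty":-0.009,"tz":0,"fingers":10},
    {"ax":0,"ay":0,"az":0,"tx":0,"ty":-0.0105,"tz":0,"fingers":10},
    {"ax":0,"ay":0,"az":0,"tx":0,"ty":-0.0105,"tz":0,"fingers":10},
    {"ax":0,"ay":0,"az":0,"tx":0,"ty":-0.0105,"tz":0,"fingers":10},
    {"ax":0,"ay":0,"az":0,"tx":0,"ty":-0.0105,"tz":0,"fingers":10},
    {"ax":0,"ay":0,"az":0,"tx":0,"ty":-0.0105,"tz":0,"fingers":10},
  ],
)

```text
t: 8.77
tcp_pos: [0.5137, 0.0727, 0.0513]
tcp_rot: [[0.993, 0.12, 0.001], [0.12, -0.993, -0.001], [0.001, 0.001, -1.0]]
wrist_force: [-3.9, -10.3, 14.3]
opening: 0.0204
```

```bash
python3 -c "
from geo import *
s=status.state();print('tcp',(s['tcp_pos'][:2]-P)@X,s['wrist_force'],s['opening'])
cv2.imwrite('pics/side7.png',imaging.snapshot('side')[:,:,::-1])
s=status.state();print('tcp',(s['tcp_pos'][:2]-P)@X,s['wrist_force'],s['qd'].max())
b=cv2.resize(cv2.imread('pics/side7.png')[160:310,220:420],None,fx=4,fy=4,interpolation=2)
cv2.imwrite('pics/z7.png',b)"
```

```text
tcp 0.21067380266149788 [ -3.88349908 -10.32285013  14.34897938] 0.020449711559545673
tcp 0.21068032227122152 [-4.70077412 -9.69332999 14.7746816 ] 0.0025264544264344624
```

View pics/z7.png

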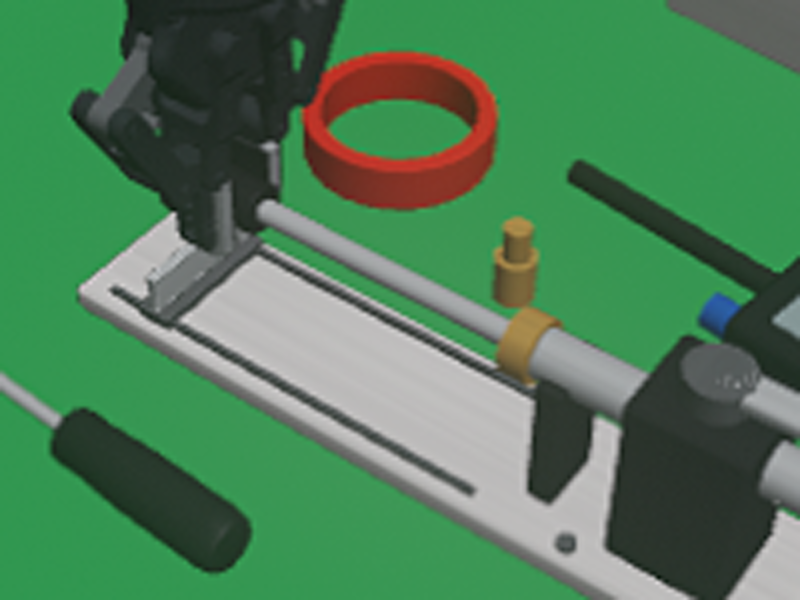

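The lever is still in line, bystanders untouched; the grip's rear face is visible where the rod enters, near raw pixel (286,212). I use that to check for slip.

```bash
python3 -c "
from geo import *
for uv in ((286.2,212.5),(235+228.5/2.2-.5,205+75.5/2.2-.5)):
  p=plane('side',uv,.07);print((p[:2]-P)@X,(p[:2]-P)@Y)"
```

```text
0.19283650849413048 -0.0003127354308243881
0.0960752646084505 -0.0010396159068197764
```

```bash
python3 -c "
from cell import ctrl
print(ctrl.close_job())"
```

```text
the job is handed in; nothing more can be done
None
```

I turned the lock lever to its open stop, pulled the whip out about 97 mm, and handed the job in with the gripper still holding it at the mark. The run took about 9 s on the robot's clock.

- **Lever:** it met its stop with about 11 N of push. It still lay in line with the tube in the last picture.
- **Disc over the mark:** the disc itself was hidden by the gripper at the end, so its position is worked out, not seen. The rear face of the grip in the side view puts the disc at 229.8 mm along the axis. The fin measured 229.5 to 230.2 mm from the two cameras.
- **Hold:** the wrist force along the whip was about 10 N, close to the spring's expected 9.4 N, so the grip had not slipped. The arm was at rest.
- **Other things on the table:** the tape, adapter, driver and the part of the handheld in view looked untouched in the last picture. I did not recheck the mouse, mug and fuse box, but the arm never worked near them.

My first reading of the fin in the side view disagreed with the top view by about 4 mm. A more careful reading of the same pictures brought the two within 1 mm.

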